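Change over the gas behind the splash screen with the bent rod

TASK

The gas bottle in use is empty: lift the bent rod off its rest, reach over the clear splash screen with it (only the rod goes in, keep the hand off the unit) and draw the red lever behind the screen towards the screen, past its spring catch, right up to its stop. Never pull with more than 14 N; at the stop keep a steady pull of about 7 N on the lever for two seconds so that the valve changes over, then lay the rod back in its rest as it lay, let go, and leave everything else where it is.

Things in the scene. Friction and masses are not known exactly. Their poses are not given: they have to be found in the camera images.
- unit: gas change-over unit bolted to the counter, plate 135 x 180 x 6 mm: clear screen in front, steel back plate (face at x 64, top z 116 mm), between them a grey valve block (92 x 96 mm, z up to 65 mm) with a red lever and, left of it at y 33 to 75, a pressure gauge (z up to 88 mm). Origin: middle of the underside; +x from screen to back plate, +y left, z up. The block stands at x 3 mm, but see paddle_nominal
- screen_top (a point): middle of the top rail of the clear splash screen (unit x -55, y 0 mm), 5 mm below its top. The screen is 180 mm wide (unit y); posts and rail are 10 mm thick; the rail's top is 135 mm above the counter. Axes as the unit's
- lever (a joint): the lever's slide in the valve block, m: 0 = right back, grows as it is drawn towards the screen (unit -x), 0.032 = at its stop; 0.030 counts as home. Starts at 0 to 0.008. Its guide drags with about 2 N. A spring ball catch holds it up between 0.0225 and 0.0285: 8 to 10 N take it past (in two jerks), then the catch pushes it on to the stop and keeps it there. Elsewhere it stays where it is left
- paddle_nominal (a point): nominal middle of the back face (facing the back plate) of the red paddle when the lever is right back (unit x 22, y 0, z 96 mm). But the block is screwed down through slots: it, its lever and stop stand up to 7 mm nearer to the screen or farther, not measured: feel for them. Paddle: upright, 36 mm wide (unit y), 8 thick (x), 68 to 112 mm above the counter. Axes as the unit's
- rest: the rod's rest, bolted to the counter: plate 150 x 70 x 6 mm with two upright V forks of steel wire at own x = -56 and 56 mm. Origin: middle of the underside; x along the rod, towards its bent end. The V's open 45 degrees either side, are 48 mm wide at the top (122 mm above the counter) and carry the bare rod before and behind the handle
- rest_axis (a point): point in the rest midway between the forks, 105 mm above the counter: here belongs the middle of the rod's handle; axes as the rest's
- rod: bent steel rod with black handle, 0.19 to 0.28 kg. Origin: middle of the handle. Handle 80 mm long (x), 18 wide (y), 24 tall (z): grasp across the width. An 8 mm round rod runs forward from it to x = 155 mm and there bends straight down; the leg ends 89 mm below the handle's axis. Behind: rod to x = -73 mm, 18 mm ball at -82 mm. In the rest it lies level, leg down, handle between the forks
- biscuit_box: red biscuit carton lying flat, 98 x 165 x 42 mm; origin in the middle of its underside; leave it alone
- jigger: steel double-cone measure, 45 mm wide, 87 mm tall; origin in the middle of its underside; leave it alone
- screwdriver: screwdriver with orange handle lying on the counter, 192 mm long, 27 mm thick; origin in the middle of its underside; leave it alone
- spare_nozzle: chromed tap nozzle standing on its flange, 29 mm wide, 62 mm tall; origin in the middle of its underside; leave it alone
- cap_blue: blue bottle cap, 31 mm wide, 14 mm tall; origin in the middle of its underside; leave it alone
- sweet_bar: bar in a wrapper lying flat, 43 x 147 x 12 mm; origin in the middle of its underside; leave it alone
- rod_tip (a point): middle of the end face of the rod's leg: in the rod's own frame x = 155, y = 0, z = -89 mm

How it is judged:
On the way, in this order (a step that is already met when the one before it is completed fails the run):
1. the rod is lifted off its rest (height (world z) of rod above 0.14 m), for 0.2 s.
2. the lever is at its stop and the rod's leg behind its paddle keeps pulling on it (over 3 N) for 1.2 seconds (value of joint lever above 0.03 m and contact force between rod and unit above 3 N and x of rod_tip in the frame of unit between -0.03 and 0.02 m and y of rod_tip in the frame of unit between -0.022 and 0.022 m and height (world z) of rod_tip below 0.112 m), for 1.2 s.
At the end, for the whole second after the job is handed in: the lever is home (over 30 mm drawn); the rod lies still in both forks of its rest, leg down and forward: handle middle within 20 mm along the rest and 6 mm sideways of the middle, height within 5 mm of 105 mm, turned less than 0.08 rad, rolled less than 0.15 rad (value of joint lever above 0.03 m and distance between rod and rest_axis below 0.02 m and y of rod in the frame of rest_axis between -0.006 and 0.006 m and z of rod in the frame of rest_axis between -0.005 and 0.005 m and angle between the x axis of rod and the x axis of rest, either way round below 0.08 rad and angle between rod's own z axis and vertical below 0.15 rad and linear speed of rod below 0.02 m/s); the robot touches nothing.
It fails at once if the rod loads the unit (lever, screen or block) with more than 14 N (contact force between rod and unit above 14 N).
It fails at once if the hand or arm touches the unit (contact force between any of the arm, the fingers and unit above 1 N).
It fails at once if another thing on the counter is shifted by more than 20 mm (distance of any of biscuit_box, jigger, screwdriver, spare_nozzle, cap_blue, sweet_bar from where it was at the start of the episode above 0.02 m).
It also fails if it takes over 64 s, if anything falls off the work surface, if the arm or the gripper's body presses on something with over 40 N, if the wrist force passes 120 N, or if a joint passes its speed limit or range.

ROBOT

A 6-joint arm with a two-finger parallel gripper is mounted at the origin on a cart in front of the work surface, level with it; the furniture and walls round the work are solid. World frame = base frame: x ahead of the robot, y to its left, z up, the work surface at z = 0. Lengths are in m, angles in rad, forces in N, time in s.
With the tool pointing down it reaches from about 0.275 to 0.85 m from the base axis. Payload 19 kg.
Tool frame: the origin (TCP) lies at the very end of the fingers, on their centre line; the grasp point (between the pads) lies 19 mm behind it; z points along the fingers, y is the line along which they close (so a half turn about z gives the same grasp; the last joint's range is limited). The gripper opens to 85 mm and grips with 20 to 120 N. Pads are 22 mm wide; open, the fingers measure 114 mm over their backs; the gripper's body (76 mm by 85 mm) begins 54 mm behind the grasp point. The pads swing forward as they close: fully open they stand 13 mm farther back than shut.
Start: joints at [1.204, 0.15, 1.437, -0, 1.554, -0.134], TCP at [0.133, 0.559, 0.231] pointing down, gripper open.
Joint ranges: [-2.8, 2.8], [-0.68, 2.1], [0.12, 2.68], [-1.39, 4.53], [0.16, 2.79], [-2.81, 2.81]. Speed limits (rad/s): [1.89, 1.89, 2.22, 3.01, 3.01, 3.01].

INTERFACE

Orientations are given as a 3x3 rotation matrix whose columns are the frame's x, y, z axes.
In Python, from bench import get_obs, read_camera, get_calibration, sign_off, recognise, masks_of gives the robot as it stands. The module is installed in compiled form; this text tells all that it offers.
- The arm moves only by the tool move_arm, never from a script. Its argument "moves" is a list of rows, each a list of 7 numbers: the shift along the tool's x, y, z normalised to -1 to 1, where 1 is 0.3 m, then the turn, a rotation vector about the tool's x, y, z normalised to -1 to 1, where 1 is 180 degrees, then the closure in counts, from 0 (fully open) to 255 (shut). A call has 1 to 8 rows; each row is the pose to reach, as a shift and turn from the pose commanded when the call began, along the tool's axes at that moment, turning the shorter way round; what a row does not reach only later rows make up. A row lasts 1/8 s, in which the tool goes at most 62.5 mm and 10.7 degrees, less where a joint would pass 70% of its speed; a pose out of reach is approached as far as the arm can. A call with a number of a shift or a turn outside -1 to 1 is refused whole. A call with a gripper value outside its range is refused whole. The fingers move at their own pace and stop on an object; "grip_force" is the grip in N (left out, the last holds). Time passes only in rows, so rows that repeat a pose let the fingers close. It gives the time, the measured TCP pose, the force, the opening and the grip force at its end, in the units of the state.
- get_obs(): the state, without advancing time (a new reading comes with each control period).
- read_camera(name): name is "side" or "top" or "wrist"; returns the picture (384x512x3 uint8, blue, green, red); there is no depth.
- get_calibration(name): a dict with "fov_y" (degrees; the focal length in pixels is half the picture's height over the tangent of half this angle, whatever the lens; pixels are square), "cx", "cy" (the principal point, pixels), "D" ([k1, k2, p1, p2, k3] as OpenCV has them; the pictures are not rectified), "R" (3x3) and "t" (3): a world point X has camera coordinates R X + t. Camera axes: x right, y down, z forward; pixel columns grow to the right and rows downward; lengths in m; the calibration is good to about 2 mm. A picture is of the moment at which its call begins: read the wrist's pose just before it. get_calibration takes no time and is no camera call; for the wrist camera it gives the pose at the moment of the call.
- sign_off(): hands the job in; it is judged then, once.
Trained networks look in the newest picture that a camera, given by its name, has taken for a name from the list of things; names that differ only in an ending like _2 or _b are one class to them, and where a whole thing is asked for, a point or a joint stands for the part that bears it (a point fixed in the world has none). Each returns a list of dicts, best first, with "conf" (0 to 1); they miss things now and then, are a little off and sometimes report something else, mostly with a low value. They report only what shows in the picture. A call takes as long as a camera call.
- recognise(camera, label): "xy" ([column, row] in pixels, amid what is visible of it).
- masks_of(camera, label): "mask" (384x512 bool, what is visible of it) and "xy" ([column, row] in pixels, amid what is visible of it).
The state is a dict: "time": time; "joints": joint angles; "joint_vel": joint speeds; "joint_torque": joint torques, N m; "position": TCP position; "orientation": TCP orientation; "wrist_force": force on the tool from outside, world axes, zero at the start; "ft_torque": the same for the moment, N m; "grip_width": finger opening in m; "grip_force": force on a finger pad.
Only numpy, scipy, OpenCV 4.12 (cv2) and the standard library are available. Lean on these libraries where they do the work, as an engineer would, in place of code of your own. Each camera call takes 0.05 s, during which the arm holds its last target. There are 200 camera calls.

## Working session

There is one attempt and no reset: what is moved stays moved. The work goes in short steps, Python scripts to look and compute and a tool call to move; the robot and the scene stay as the last step left them, time stands still between calls to the robot, and variables do not carry over. Pictures are saved under pics/ and viewed, at most 10 in all, crops included, and the job is handed in when it is done.

Besides the shell and the picture viewer there is one more tool, called after "Emit:" as name(argument=value, ...), one argument or row to a line, values as JSON. move_arm: Moves the arm, as the interface text tells. Its arguments: {"type":"object","properties":{"moves":{"type":"array","items":{"type":"array","items":{"type":"number"}}},"grip_force":{"type":"number"}},"required":["moves"]}

```bash
mkdir -p pics; ls; python3 - <<'E'
from bench import *
import cv2,numpy as np
o=get_obs();print(o['time'],o['position'],np.round(o['orientation'],3).tolist(),o['wrist_force'],o['grip_width'])
for c in ['side','top']:
    im=read_camera(c);cv2.imwrite(f'pics/{c}0.png',im)
    k=get_calibration(c);print(c,{a:np.round(b,4).tolist() for a,b in k.items()})
    for l in ['unit','rest','rod','screen_top','lever','rod_tip','rest_axis','paddle_nominal']:
        try: print(l,[(np.round(d['xy'],1).tolist(),round(d['conf'],2)) for d in recognise(c,l)][:2])
        except Exception as e: print(l,e)
E
```

```text
pics
0.0 [0.13259126 0.55924933 0.23065322] [[-0.973, 0.231, -0.0], [0.231, 0.973, -0.001], [0.0, -0.001, -1.0]] [ 0.0145437  -0.01331502 -0.77098138] 0.08572190852092887
side {'fov_y': 50.6283, 'cx': 258.3791, 'cy': 189.5938, 'D': [0.0203, 0.0, 0.0, 0.0, 0.0], 'R': [[-0.9917, -0.1273, -0.0164], [-0.0475, 0.4828, -0.8744], [0.1193, -0.8664, -0.4849]], 't': [0.5571, 0.1107, 1.1195]}
unit [([245.3, 230.3], 0.69)]
rest [([292.4, 182.9], 0.77)]
rod [([288.4, 158.3], 0.95), ([307.8, 275.0], 0.21)]
screen_top [([245.3, 230.5], 0.64)]
lever []
rod_tip [([290.0, 156.6], 0.86)]
rest_axis [([290.2, 181.3], 0.88), ([289.9, 157.1], 0.37)]
paddle_nominal [([247.2, 229.7], 0.66), ([286.2, 156.3], 0.6)]
top {'fov_y': 44.2525, 'cx': 261.2334, 'cy': 192.0968, 'D': [-0.1173, 0.0, 0.0, 0.0, 0.0], 'R': [[0.0079, -0.9999, 0.0121], [-0.984, -0.0099, -0.1778], [0.1779, -0.0105, -0.984]], 't': [0.0264, 0.5465, 1.2951]}
unit [([242.1, 177.7], 0.58)]
rest [([342.0, 221.8], 0.83)]
rod [([348.5, 214.9], 0.85)]
screen_top [([243.6, 180.5], 0.83)]
lever [([239.6, 174.9], 0.42)]
rod_tip [([351.7, 216.9], 0.75)]
rest_axis [([340.5, 217.4], 0.9)]
paddle_nominal [([241.0, 178.4], 0.62)]
```

```bash
python3 - <<'E'
import cv2
a=cv2.imread('pics/top0.png')[90:300,170:450];cv2.imwrite('pics/top0c.png',cv2.resize(a,None,fx=2.8,fy=2.8,interpolation=cv2.INTER_CUBIC))
a=cv2.imread('pics/side0.png')[90:310,150:400];cv2.imwrite('pics/side0c.png',cv2.resize(a,None,fx=2.7,fy=2.7,interpolation=cv2.INTER_CUBIC))
E
```

```text
(no output)
```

View pics/top0c.png

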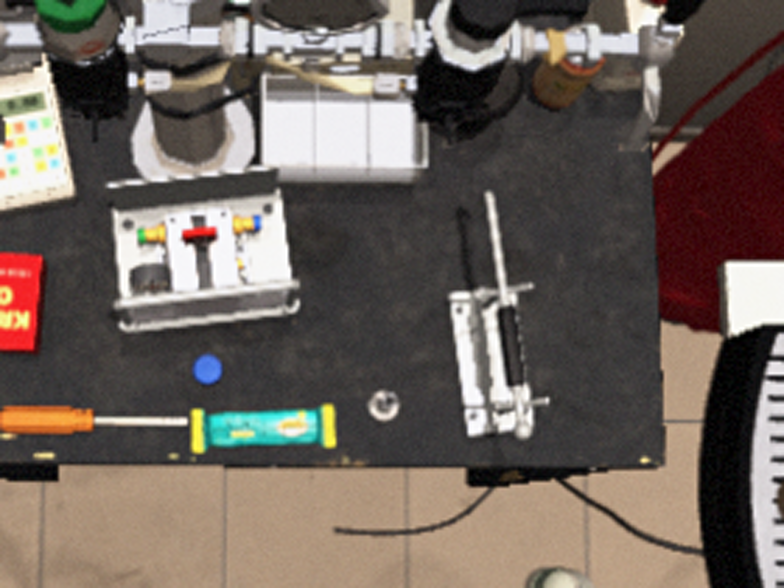

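View pics/side0c.png

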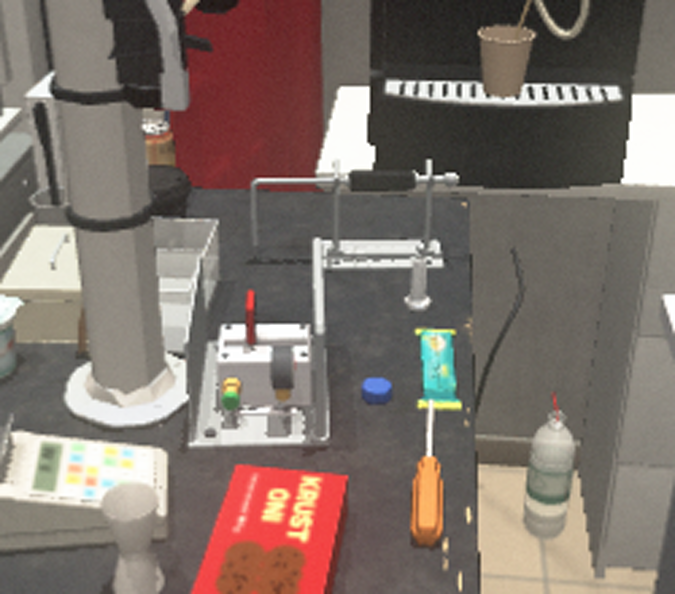

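The top view shows the unit with its screen facing the robot: rail at about (244,193) full-frame, red paddle at (241,173). The rod lies on its rest with the bend at (345,160) and the ball at (357,244). The side view confirms the leg is down and pointing away. Next I'll fit the poses and overlay them.

```bash
cat > h.py <<'E'
import numpy as np,cv2
from bench import *
from scipy.optimize import least_squares
def proj(c,X):
    k=get_calibration(c);f=192/np.tan(np.radians(k['fov_y'])/2)
    K=np.array([[f,0,k['cx']],[0,f,k['cy']],[0,0,1]])
    return cv2.projectPoints(np.array(X,float).reshape(-1,1,3),cv2.Rodrigues(np.array(k['R']))[0],np.array(k['t'],float),K,np.array(k['D'],float))[0].reshape(-1,2)
def T(p,L):
    L=np.atleast_2d(L);c,s=np.cos(p[2]),np.sin(p[2])
    return np.c_[p[0]+c*L[:,0]-s*L[:,1],p[1]+s*L[:,0]+c*L[:,1],L[:,2]]
def fit(obs,x0):
    # obs: (cam, local point m, pixel)
    def r(p): return np.concatenate([proj(c,T(p,l))[0]-px for c,l,px in obs])
    s=least_squares(r,x0);return s.x,s.fun.reshape(-1,2)
E
python3 - <<'E'
from h import *
t=lambda x,y:np.array([170+x/2.8,90+y/2.8]); s=lambda x,y:np.array([150+x/2.7,90+y/2.7])
rod=[('top',[.155,0,.105],t(490,196)),('top',[-.082,0,.105],t(523,432)),('top',[.04,0,.117],t(505,308)),('top',[-.04,0,.117],t(515,384)),
('side',[.155,0,.105],s(254,182)),('side',[-.082,0,.105],s(454,180)),('side',[.155,0,.016],s(257,245))]
p,e=fit(rod,[.5,-.2,0]);print('rod',p.round(4),e.round(1).tolist())
un=[('top',[.066,.09,.116],t(108,184)),('top',[.066,-.09,.116],t(277,171)),('top',[-.055,.09,.135],t(117,300)),('top',[-.055,-.09,.135],t(297,281)),('top',[-.0675,.09,.006],t(122,328)),('top',[-.0675,-.09,.006],t(298,309)),('side',[-.0675,.09,.006],s(327,441)),('side',[.0675,.09,.006],s(188,444))]
q,e=fit(un,[.5,.05,0]);print('unit',q.round(4),e.round(1).tolist())
np.save('poses.npy',[p,q])
im=cv2.imread('pics/top0.png');im=cv2.resize(im[90:260,190:390],None,fx=4,fy=4,interpolation=cv2.INTER_CUBIC)
def dots(P,col):
    for a in proj('top',P): cv2.circle(im,tuple(int(v) for v in (a-[190,90])*4+1.5),2,col,-1)
dots(T(p,[[x,0,.105] for x in (.155,.1,-.082)]+[[x,y,.117] for x in (.04,-.04) for y in (.009,-.009)]),(0,255,0))
dots(T(q,[[-.055,y,.135] for y in (-.09,0,.09)]+[[x,y,.006] for x in (-.0675,.0675) for y in (.09,-.09)]),(0,255,0))
dots(T(q,[[.064,y,.116] for y in (-.09,0,.09)]),(255,0,255))
dots(T(q,[[x,y,.112] for x in (.022,.014) for y in (-.018,.018)]),(255,255,0))
cv2.imwrite('pics/ov.png',im[:600,:800])
E
```

```text
rod [ 0.477  -0.2152  0.1093] [[-0.7, -0.7], [-1.0, 0.1], [0.4, -0.8], [0.8, 1.3], [0.3, -0.8], [-0.4, -0.6], [0.1, 0.2]]
unit [0.5813 0.0858 0.1144] [[-2.0, -0.9], [2.9, -2.9], [-2.1, -0.2], [1.0, -0.4], [0.7, 1.4], [-0.9, 1.8], [1.4, 0.2], [-0.2, -0.7]]
```

View pics/ov.png

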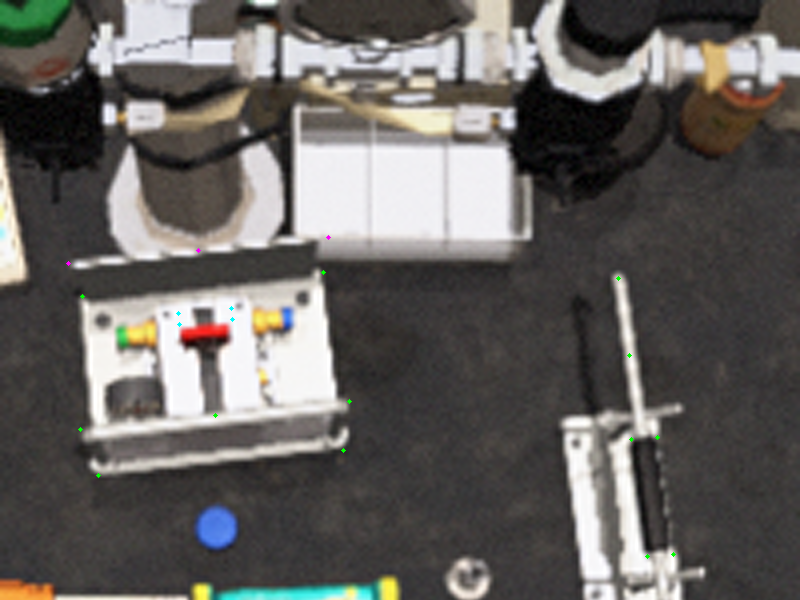

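The overlay matches the plate corners and the rod. The paddle sits at (205,332), about 9 mm nearer the screen than nominal, which is plausible. Moving to a point above the rod.

Emit:
move_arm(
  moves=[
    [-0.571,-0.749,0,0,0,0,0],
    [-0.571,-0.749,0,0,0,0,0],
    [-0.571,-0.749,0,0,0,0,0],
    [-0.571,-0.749,0,0,0,0,0],
    [-0.571,-0.749,0,0,0,0,0],
  ],
)

```text
time: 1.52
position: [0.2481, 0.2992, 0.2316]
orientation: [[-0.973, 0.232, 0.001], [0.232, 0.973, 0.0], [-0.001, 0.0, -1.0]]
wrist_force: [1.2, 1.1, -0.3]
grip_width: 0.0856
grip_force: 0.0
```

Emit:
move_arm(
  moves=[
    [-0.571,-0.749,0,0,0,0,0],
    [-0.571,-0.749,0,0,0,0,0],
    [-0.571,-0.749,0,0,0,0,0],
    [-0.571,-0.749,0,0,0,0,0],
    [-0.571,-0.749,0,0,0,0,0],
  ],
)

```text
time: 2.15
position: [0.3628, 0.0409, 0.2316]
orientation: [[-0.973, 0.232, 0.001], [0.232, 0.973, -0.0], [-0.001, -0.0, -1.0]]
wrist_force: [-0.3, 0.1, -0.9]
grip_width: 0.0853
grip_force: 0.0
```

Emit:
move_arm(
  moves=[
    [-0.571,-0.749,0,0,0,-0.109,0],
    [-0.571,-0.749,0,0,0,-0.109,0],
    [-0.571,-0.749,0,0,0,-0.109,0],
    [-0.571,-0.749,0,0,0,-0.109,0],
    [-0.571,-0.749,0,0,0,-0.109,0],
    [-0.571,-0.749,0,0,0,-0.109,0],
  ],
)

```text
time: 2.9
position: [0.4776, -0.2179, 0.2302]
orientation: [[-0.994, -0.106, -0.002], [-0.106, 0.994, 0.0], [0.001, 0.001, -1.0]]
wrist_force: [-0.3, 0.0, -0.7]
grip_width: 0.0856
grip_force: 0.0
```

```bash
python3 - <<'E'
from h import *
p,q=np.load('poses.npy')
o=get_obs();print(o['time'],o['position'],np.round(o['orientation'],3).tolist(),o['wrist_force'],o['ft_torque'])
im=read_camera('wrist')
for a in proj('wrist',T(p,[[x,0,.105] for x in (.155,.1,-.082)]+[[x,y,.117] for x in (.04,-.04) for y in (.009,-.009)])): cv2.circle(im,tuple(int(round(v)) for v in a),2,(0,255,0),-1)
cv2.imwrite('pics/w1.png',im)
E
```

```text
2.9 [ 0.47764963 -0.21790913  0.23022248] [[-0.994, -0.106, -0.002], [-0.106, 0.994, 0.0], [0.001, 0.001, -1.0]] [-0.29136435  0.04899717 -0.67637257] [ 0.02658738 -0.0091222   0.00205243]
```

View pics/w1.png

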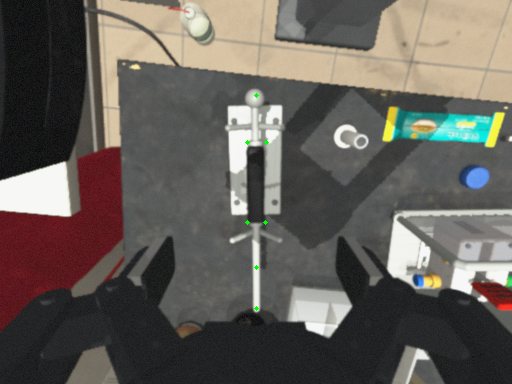

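The rod overlay in the wrist view is within 2 px, with the handle at (255,183). Descending and grasping.

Emit:
move_arm(
  moves=[
    [0,0.008,0.2,0,0,0,0],
    [0,0.008,0.4,0,0,0,0],
    [0,0.008,0.48,0,0,0,0],
    [0,0.008,0.48,0,0,0,0],
  ],
)

```text
time: 3.45
position: [0.4761, -0.2113, 0.0864]
orientation: [[-0.994, -0.11, -0.002], [-0.11, 0.994, 0.001], [0.002, 0.002, -1.0]]
wrist_force: [0.5, 0.4, 1.6]
grip_width: 0.0855
grip_force: 0.0
```

Emit:
move_arm(
  moves=[
    [0,0,0,0,0,0,255],
    [0,0,0,0,0,0,255],
    [0,0,0,0,0,0,255],
    [0,0,0,0,0,0,255],
    [0,0,0,0,0,0,255],
    [0,0,0,0,0,0,255],
    [0,0,0,0,0,0,255],
    [0,0,0,0,0,0,255],
  ],
  grip_force=110,
)

```text
time: 4.45
position: [0.4788, -0.2157, 0.0898]
orientation: [[-0.994, -0.109, 0.005], [-0.109, 0.994, -0.007], [-0.005, -0.007, -1.0]]
wrist_force: [5.9, -20.4, 11.9]
grip_width: 0.0162
grip_force: 108.3
```

Emit:
move_arm(
  moves=[
    [0,-0.01,-0.05,0,0,0,255],
    [0,-0.014,-0.15,0,0,0,255],
    [0,-0.014,-0.3,0,0,0,255],
    [0,-0.014,-0.45,0,0,0,255],
    [0,-0.014,-0.55,0,0,0,255],
    [0,-0.014,-0.55,0,0,0,255],
    [0,-0.014,-0.55,0,0,0,255],
    [0,-0.014,-0.55,0,0,0,255],
  ],
)

```text
time: 5.45
position: [0.477, -0.2166, 0.2511]
orientation: [[-0.994, -0.109, -0.002], [-0.109, 0.994, 0.001], [0.002, 0.001, -1.0]]
wrist_force: [-0.1, 0.8, -2.8]
grip_width: 0.0162
grip_force: 107.7
```

```bash
python3 - <<'E'
from h import *
o=get_obs();print(o['time'],o['position'],np.round(o['orientation'],4).tolist(),o['wrist_force'],o['ft_torque'])
im=read_camera('side')
p=o['position'];R=np.array(o['orientation']);B=np.c_[-R[:,0],R[:,1],-R[:,2]]
P=[p+B@np.array([x,0,z+.019]) for x,z in [(.155,0),(.04,0),(-.04,0),(-.082,0),(.155,-.089)]]
for a in proj('side',P): cv2.circle(im,tuple(int(round(v)) for v in a),1,(0,255,0),-1)
print(np.round(P[-1],4))
cv2.imwrite('pics/s1.png',cv2.resize(im[60:260,180:380],None,fx=3,fy=3))
E
```

```text
5.45 [ 0.47703352 -0.2165825   0.25112962] [[-0.994, -0.1094, -0.0017], [-0.1094, 0.994, 0.001], [0.0016, 0.0012, -1.0]] [-0.091461    0.76371424 -2.79267882] [0.04027765 0.05644981 0.00606542]
[ 0.631  -0.1996  0.1809]
```

View pics/s1.png

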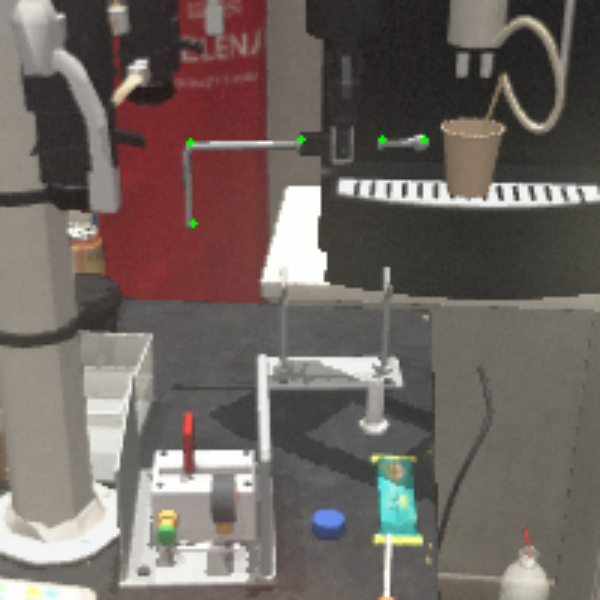

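The rod is held level as modelled: bend at (190,145), tip at (192,223) in the crop, and the dots coincide with it. Now I move sideways, pulled back a little, to in front of the unit.

Emit:
move_arm(
  moves=[
    [0.2,0.0,0,0,0,0,255],
    [0.2,0.2,0,0,0,0,255],
    [0.19,0.37,0,0,0,0,255],
    [0.17,0.54,0,0,0,0,255],
    [0.15,0.71,0,0,0,0,255],
    [0.141,0.86,0,0,0,0,255],
    [0.141,0.964,0,0,0,0,255],
    [0.141,0.964,0,0,0,0,255],
  ],
)

```text
time: 6.5
position: [0.4032, 0.0677, 0.2519]
orientation: [[-0.994, -0.112, -0.001], [-0.112, 0.994, 0.0], [0.001, 0.0, -1.0]]
wrist_force: [0.3, 0.5, -2.7]
grip_width: 0.0164
grip_force: 108.0
```

Emit:
move_arm(
  moves=[
    [-0.1,0,0,0,0,0,255],
    [-0.2,0,0,0,0,0,255],
    [-0.233,0,0,0,0,0,255],
    [-0.233,0,0,0,0,0,255],
  ],
)

```text
time: 7.0
position: [0.4731, 0.0732, 0.2517]
orientation: [[-0.994, -0.109, -0.001], [-0.109, 0.994, -0.0], [0.001, -0.0, -1.0]]
wrist_force: [0.1, -0.4, -2.7]
grip_width: 0.0162
grip_force: 108.1
```

```bash
cat > st.py <<'E'
from h import *
import sys
pr,q=np.load('poses.npy')
o=get_obs();p=o['position'];R=np.array(o['orientation']);B=np.c_[-R[:,0],R[:,1],-R[:,2]]
X=[p+B@np.array([x,0,z+.019]) for x,z in [(.155,0),(.04,0),(-.082,0),(.155,-.089)]]
Ru=np.array([[np.cos(q[2]),-np.sin(q[2]),0],[np.sin(q[2]),np.cos(q[2]),0],[0,0,1]])
print(o['time'],p.round(4),'tip in unit',(Ru.T@(X[-1]-[q[0],q[1],0])).round(4),'F unit',(Ru.T@o['wrist_force']).round(2),'M',np.round(Ru.T@o['ft_torque'],3),'grip',o['grip_width'])
E
cat > look.py <<'E'
from st import *
tiles=[]
for c in ['top','side']:
    im=read_camera(c)
    for a in proj(c,X): cv2.circle(im,tuple(int(round(v)) for v in a),1,(0,255,0),-1)
    u=proj(c,T(q,[0,0,.09]))[0];x,y=max(0,int(u[0])-50),max(0,int(u[1])-75)
    tiles.append(cv2.resize(im[y:y+150,x:x+100],(400,600),interpolation=cv2.INTER_CUBIC))
cv2.imwrite('pics/%s.png'%sys.argv[1],np.hstack(tiles))
E
python3 look.py u1
```

```text
7.0 [0.4731 0.0732 0.2517] tip in unit [ 0.046  -0.001   0.1815] F unit [ 0.07 -0.46 -2.65] M [ 0.026  0.028 -0.021] grip 0.016249349319339527
```

View pics/u1.png

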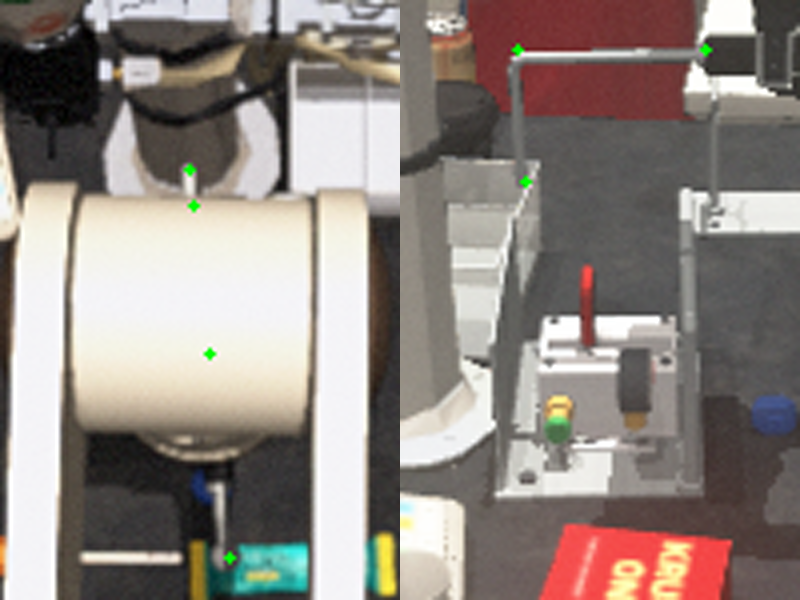

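The tip is shown at (522,180) in the side crop, with the paddle at (588,300). The leg is about 3 mm further in than modelled and in the gap behind the paddle. I'm pulling back 6 mm and lowering.

Emit:
move_arm(
  moves=[
    [0.02,0,0.0,0,0,-0.001,255],
    [0.02,0,0.1,0,0,-0.001,255],
    [0.02,0,0.2,0,0,-0.001,255],
    [0.02,0,0.28,0,0,-0.001,255],
    [0.02,0,0.33,0,0,-0.001,255],
    [0.02,0,0.338,0,0,-0.001,255],
    [0.02,0,0.338,0,0,-0.001,255],
  ],
)

```text
time: 7.98
position: [0.4674, 0.073, 0.1517]
orientation: [[-0.994, -0.113, 0.001], [-0.113, 0.994, -0.0], [-0.001, -0.0, -1.0]]
wrist_force: [0.3, 0.1, -1.9]
grip_width: 0.0162
grip_force: 108.0
```

```bash
python3 look.py u2
```

```text
7.975 [0.4674 0.073  0.1517] tip in unit [0.0405 0.     0.0818] F unit [ 0.35  0.03 -1.87] M [ 0.032  0.012 -0.061] grip 0.016183272533784005
```

View pics/u2.png

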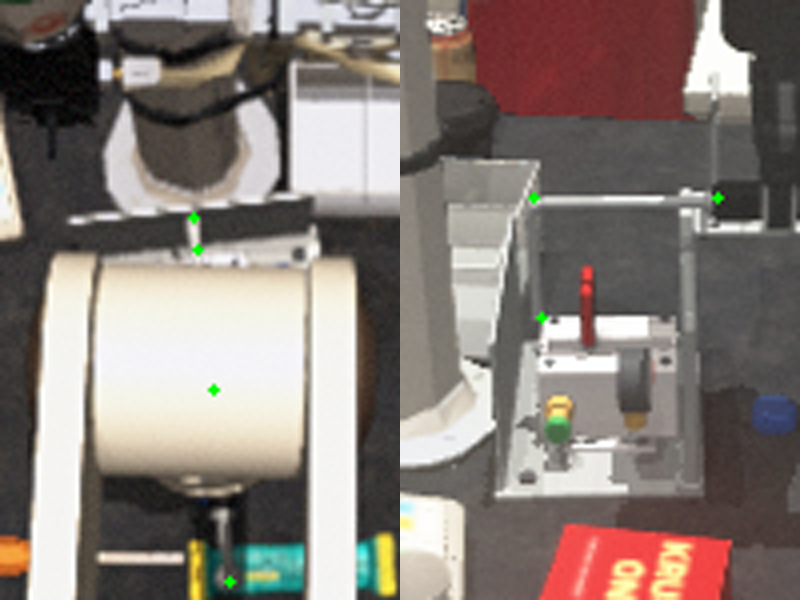

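The leg is down in the gap: tip at about (540,318), paddle at (588,300), rod above the rail, and no contact force. Now drawing towards the screen.

Emit:
move_arm(
  moves=[
    [0.01,0,0,0,0,0,255],
    [0.02,0,0,0,0,0,255],
    [0.03,0,0,0,0,0,255],
    [0.04,0,0,0,0,0,255],
    [0.047,0,0,0,0,0,255],
    [0.053,0,0,0,0,0,255],
    [0.053,0,0,0,0,0,255],
  ],
)

```text
time: 8.95
position: [0.4513, 0.0712, 0.1509]
orientation: [[-0.994, -0.113, 0.0], [-0.113, 0.994, -0.0], [-0.0, -0.0, -1.0]]
wrist_force: [0.2, -1.4, -2.1]
grip_width: 0.0163
grip_force: 108.0
```

```bash
python3 st.py
```

```text
8.95 [0.4513 0.0712 0.1509] tip in unit [0.0242 0.0001 0.0809] F unit [ 0.04 -1.4  -2.05] M [ 0.026 -0.01  -0.028] grip 0.01625617237423159
```

Emit:
move_arm(
  moves=[
    [0.0033,0,0,0,0,0,255],
    [0.0067,0,0,0,0,0,255],
    [0.01,0,0,0,0,0,255],
    [0.0133,0,0,0,0,0,255],
    [0.0167,0,0,0,0,0,255],
    [0.02,0,0,0,0,0,255],
  ],
)

```text
time: 9.7
position: [0.4454, 0.0705, 0.1509]
orientation: [[-0.994, -0.113, 0.0], [-0.113, 0.994, -0.0], [-0.0, -0.0, -1.0]]
wrist_force: [0.7, 1.1, -2.1]
grip_width: 0.0161
grip_force: 108.0
```

Emit:
move_arm(
  moves=[
    [0.0033,0,0,0,0,0,255],
    [0.0067,0,0,0,0,0,255],
    [0.01,0,0,0,0,0,255],
    [0.0133,0,0,0,0,0,255],
  ],
)

```text
time: 10.2
position: [0.4415, 0.0701, 0.1509]
orientation: [[-0.994, -0.112, 0.0], [-0.112, 0.994, -0.0], [-0.0, -0.0, -1.0]]
wrist_force: [3.0, 0.4, -2.5]
grip_width: 0.0157
grip_force: 108.0
```

```bash
python3 st.py
```

```text
10.2 [0.4415 0.0701 0.1509] tip in unit [0.0144 0.0001 0.081 ] F unit [ 2.99  0.07 -2.53] M [ 0.032 -0.334 -0.075] grip 0.01566701379316415
```

Contact: 3 N, lever dragging. Continuing in 1 mm rows.

Emit:
move_arm(
  moves=[
    [0.0033,0,0,0,0,0,255],
    [0.0067,0,0,0,0,0,255],
    [0.01,0,0,0,0,0,255],
    [0.0133,0,0,0,0,0,255],
    [0.0167,0,0,0,0,0,255],
    [0.02,0,0,0,0,0,255],
    [0.0233,0,0,0,0,0,255],
    [0.0267,0,0,0,0,0,255],
  ],
)

```text
time: 11.2
position: [0.4335, 0.0692, 0.1509]
orientation: [[-0.994, -0.112, 0.0], [-0.112, 0.994, -0.0], [-0.0, -0.0, -1.0]]
wrist_force: [1.9, -0.3, -3.3]
grip_width: 0.0162
grip_force: 107.9
```

```bash
python3 st.py
```

```text
11.2 [0.4335 0.0692 0.1509] tip in unit [0.0063 0.0001 0.0809] F unit [ 1.84 -0.53 -3.33] M [-0.115 -0.358 -0.045] grip 0.016152642735014277
```

Emit:
move_arm(
  moves=[
    [0.0033,0,0,0,0,0,255],
    [0.0067,0,0,0,0,0,255],
    [0.01,0,0,0,0,0,255],
    [0.0133,0,0,0,0,0,255],
  ],
)

```text
time: 11.7
position: [0.4295, 0.0687, 0.1509]
orientation: [[-0.994, -0.113, -0.0], [-0.113, 0.994, -0.0], [0.0, -0.0, -1.0]]
wrist_force: [2.1, 0.1, -3.4]
grip_width: 0.0162
grip_force: 107.9
```

```bash
python3 st.py
```

```text
11.7 [0.4295 0.0687 0.1509] tip in unit [0.0022 0.0002 0.0809] F unit [ 2.11 -0.09 -3.42] M [-0.131 -0.295 -0.08 ] grip 0.016240800747241282
```

Emit:
move_arm(
  moves=[
    [0.0033,0,0,0,0,0,255],
    [0.0067,0,0,0,0,0,255],
  ],
)

```text
time: 11.95
position: [0.4275, 0.0685, 0.1509]
orientation: [[-0.994, -0.113, -0.0], [-0.113, 0.994, -0.0], [0.0, -0.0, -1.0]]
wrist_force: [2.0, -0.6, -3.6]
grip_width: 0.0161
grip_force: 107.9
```

Emit:
move_arm(
  moves=[
    [0.0033,0,0,0,0,0,255],
    [0.0067,0,0,0,0,0,255],
  ],
)

```text
time: 12.2
position: [0.4255, 0.0683, 0.1509]
orientation: [[-0.994, -0.113, 0.0], [-0.113, 0.994, -0.0], [-0.0, -0.0, -1.0]]
wrist_force: [2.1, 0.0, -2.8]
grip_width: 0.0164
grip_force: 107.9
```

```bash
python3 st.py
```

```text
12.2 [0.4255 0.0683 0.1509] tip in unit [-0.0017  0.0001  0.0809] F unit [ 2.13 -0.24 -2.8 ] M [-0.15  -0.292 -0.09 ] grip 0.016446579786252562
```

Emit:
move_arm(
  moves=[
    [0.0033,0,0,0,0,0,255],
    [0.005,0,0,0,0,0,255],
  ],
)

```text
time: 12.45
position: [0.424, 0.0681, 0.1509]
orientation: [[-0.994, -0.113, -0.0], [-0.113, 0.994, -0.0], [0.0, -0.0, -1.0]]
wrist_force: [2.5, 0.8, -2.5]
grip_width: 0.0158
grip_force: 107.9
```

Emit:
move_arm(
  moves=[
    [0.0033,0,0,0,0,0,255],
    [0.005,0,0,0,0,0,255],
  ],
)

```text
time: 12.7
position: [0.4225, 0.0679, 0.1509]
orientation: [[-0.994, -0.112, -0.0], [-0.112, 0.994, -0.0], [0.0, -0.0, -1.0]]
wrist_force: [2.5, 0.4, -2.5]
grip_width: 0.0163
grip_force: 107.9
```

Emit:
move_arm(
  moves=[
    [0.002,0,0,0,0,0,255],
    [0.004,0,0,0,0,0,255],
  ],
)

```text
time: 12.95
position: [0.4214, 0.0678, 0.1509]
orientation: [[-0.994, -0.113, -0.0], [-0.113, 0.994, -0.0], [0.0, -0.0, -1.0]]
wrist_force: [1.8, -0.5, -2.2]
grip_width: 0.016
grip_force: 107.9
```

Emit:
move_arm(
  moves=[
    [0.002,0,0,0,0,0,255],
    [0.004,0,0,0,0,0,255],
  ],
)

```text
time: 13.2
position: [0.4203, 0.0677, 0.1509]
orientation: [[-0.994, -0.113, 0.0], [-0.113, 0.994, -0.0], [-0.0, -0.0, -1.0]]
wrist_force: [5.1, -0.5, -5.2]
grip_width: 0.0159
grip_force: 107.8
```

Emit:
move_arm(
  moves=[
    [0.002,0,0,0,0,0,255],
    [0.004,0,0,0,0,0,255],
  ],
)

```text
time: 13.45
position: [0.4191, 0.0676, 0.151]
orientation: [[-0.994, -0.113, 0.0], [-0.113, 0.994, -0.0], [-0.0, -0.0, -1.0]]
wrist_force: [5.5, 0.5, -4.4]
grip_width: 0.0162
grip_force: 107.7
```

```bash
python3 look.py u3
```

```text
13.45 [0.4191 0.0676 0.151 ] tip in unit [-0.0082  0.0002  0.081 ] F unit [ 5.48 -0.17 -4.39] M [-0.144 -0.908 -0.039] grip 0.016187851233194203
```

View pics/u3.png

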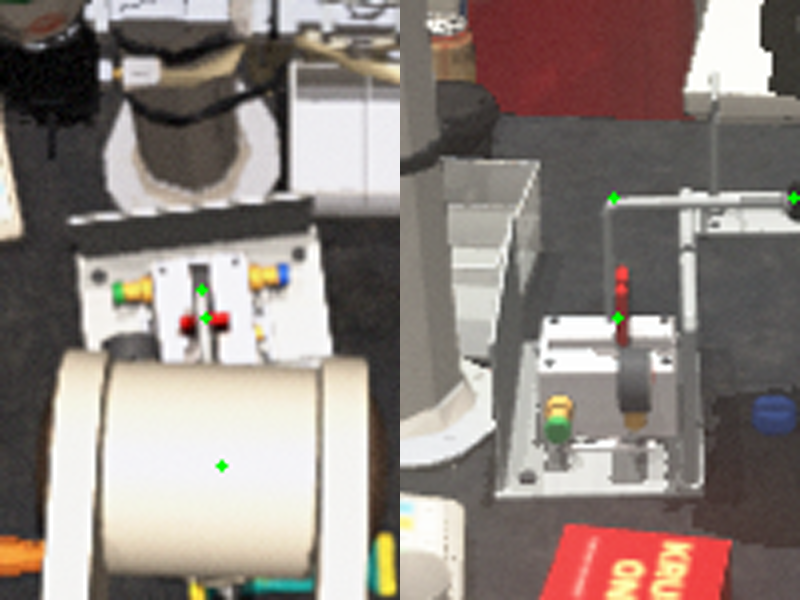

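The lever has moved with the rod: paddle at (622,300), leg hard against it. The catch is loading at 5.5 N, so I'm using finer steps.

Emit:
move_arm(
  moves=[
    [0.0017,0,0,0,0,0,255],
    [0.0017,0,0,0,0,0,255],
  ],
)

```text
time: 13.8
position: [0.4187, 0.0675, 0.151]
orientation: [[-0.994, -0.113, 0.001], [-0.113, 0.994, -0.0], [-0.001, -0.0, -1.0]]
wrist_force: [6.8, 0.3, -5.1]
grip_width: 0.0165
grip_force: 107.7
```

Emit:
move_arm(
  moves=[
    [0.0017,0,0,0,0,0,255],
    [0.0017,0,0,0,0,0,255],
  ],
)

```text
time: 14.05
position: [0.4184, 0.0675, 0.151]
orientation: [[-0.994, -0.112, 0.001], [-0.112, 0.994, 0.0], [-0.001, -0.0, -1.0]]
wrist_force: [8.4, 1.1, -7.1]
grip_width: 0.0161
grip_force: 107.6
```

Emit:
move_arm(
  moves=[
    [0.0017,0,0,0,0,0,255],
    [0.0017,0,0,0,0,0,255],
  ],
)

```text
time: 14.3
position: [0.4171, 0.0674, 0.1508]
orientation: [[-0.994, -0.113, -0.001], [-0.113, 0.994, -0.0], [0.001, -0.0, -1.0]]
wrist_force: [0.2, 0.5, -2.3]
grip_width: 0.0162
grip_force: 107.9
```

Emit:
move_arm(
  moves=[
    [0.0017,0,0,0,0,0,255],
    [0.0033,0,0,0,0,0,255],
  ],
)

```text
time: 14.55
position: [0.4164, 0.0673, 0.1509]
orientation: [[-0.994, -0.113, -0.0], [-0.113, 0.994, -0.0], [0.0, -0.0, -1.0]]
wrist_force: [0.5, 0.2, -2.5]
grip_width: 0.0163
grip_force: 107.9
```

Emit:
move_arm(
  moves=[
    [0.0017,0,0,0,0,0,255],
    [0.0033,0,0,0,0,0,255],
  ],
)

```text
time: 14.8
position: [0.4157, 0.0672, 0.1509]
orientation: [[-0.994, -0.113, 0.001], [-0.113, 0.994, -0.0], [-0.001, -0.0, -1.0]]
wrist_force: [5.2, 1.4, -4.7]
grip_width: 0.0162
grip_force: 107.8
```

Emit:
move_arm(
  moves=[
    [0.0017,0,0,0,0,0,255],
    [0.0033,0,0,0,0,0,255],
  ],
)

```text
time: 15.05
position: [0.4143, 0.067, 0.1509]
orientation: [[-0.994, -0.113, -0.0], [-0.113, 0.994, -0.0], [0.0, -0.0, -1.0]]
wrist_force: [-0.7, -0.4, -1.4]
grip_width: 0.0162
grip_force: 107.9
```

Emit:
move_arm(
  moves=[
    [0.0017,0,0,0,0,0,255],
    [0.0033,0,0,0,0,0,255],
  ],
)

```text
time: 15.3
position: [0.4135, 0.0669, 0.1509]
orientation: [[-0.994, -0.112, 0.0], [-0.112, 0.994, -0.0], [-0.0, -0.0, -1.0]]
wrist_force: [2.1, -0.1, -3.2]
grip_width: 0.0163
grip_force: 107.8
```

Emit:
move_arm(
  moves=[
    [0.0017,0,0,0,0,0,255],
    [0.0033,0,0,0,0,0,255],
  ],
)

```text
time: 15.55
position: [0.4125, 0.0668, 0.1509]
orientation: [[-0.994, -0.113, -0.0], [-0.113, 0.994, -0.0], [0.0, -0.0, -1.0]]
wrist_force: [1.9, 0.2, -2.8]
grip_width: 0.0163
grip_force: 107.9
```

Emit:
move_arm(
  moves=[
    [0.0017,0,0,0,0,0,255],
    [0.0033,0,0,0,0,0,255],
  ],
)

```text
time: 15.8
position: [0.4122, 0.0667, 0.151]
orientation: [[-0.994, -0.112, 0.001], [-0.112, 0.994, 0.0], [-0.001, -0.0, -1.0]]
wrist_force: [9.6, 0.7, -7.3]
grip_width: 0.0159
grip_force: 107.5
```

Emit:
move_arm(
  moves=[
    [-0.001,0,0,0,0,0,255],
    [-0.001,0,0,0,0,0,255],
  ],
)

```text
time: 16.05
position: [0.4122, 0.0668, 0.151]
orientation: [[-0.994, -0.113, 0.001], [-0.113, 0.994, 0.0], [-0.001, -0.0, -1.0]]
wrist_force: [4.4, 0.2, -5.8]
grip_width: 0.0161
grip_force: 107.6
```

```bash
python3 look.py u4
```

```text
16.05 [0.4122 0.0668 0.151 ] tip in unit [-0.0151  0.0002  0.0811] F unit [ 4.41 -0.29 -5.85] M [-0.004 -0.863 -0.041] grip 0.016075493861427197
```

View pics/u4.png

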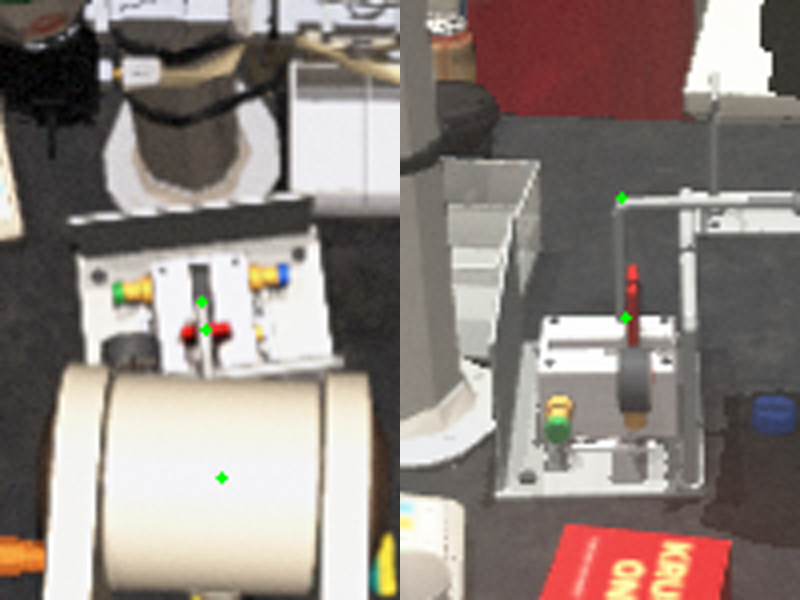

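The paddle has moved from (588,300) to (632,300), about 30 mm. The force rose to 9.6 N without motion, so it's at the stop. Trimming to about 7 N and holding.

Emit:
move_arm(
  moves=[
    [0.0007,0,0,0,0,0,255],
    [0.0007,0,0,0,0,0,255],
  ],
)

```text
time: 16.4
position: [0.4121, 0.0668, 0.151]
orientation: [[-0.994, -0.112, 0.001], [-0.112, 0.994, 0.0], [-0.001, -0.0, -1.0]]
wrist_force: [7.4, 1.2, -5.9]
grip_width: 0.0162
grip_force: 107.6
```

```bash
python3 st.py
```

```text
16.4 [0.4121 0.0668 0.151 ] tip in unit [-0.0151  0.0001  0.0811] F unit [ 7.51  0.39 -5.9 ] M [ 0.013 -1.185 -0.021] grip 0.016212570684574622
```

Emit:
move_arm(
  moves=[
    [0,0,0,0,0,0,255],
    [0,0,0,0,0,0,255],
    [0,0,0,0,0,0,255],
  ],
)

```text
time: 16.77
position: [0.4121, 0.0668, 0.151]
orientation: [[-0.994, -0.113, 0.001], [-0.113, 0.994, -0.0], [-0.001, -0.0, -1.0]]
wrist_force: [6.7, 1.1, -6.6]
grip_width: 0.0161
grip_force: 107.6
```

```bash
python3 st.py
```

```text
16.775 [0.4121 0.0668 0.151 ] tip in unit [-0.0151  0.0002  0.0812] F unit [ 6.77  0.38 -6.61] M [-0.029 -1.121 -0.048] grip 0.016121077492713135
```

Emit:
move_arm(
  moves=[
    [0,0,0,0,0,0,255],
    [0,0,0,0,0,0,255],
    [0,0,0,0,0,0,255],
    [0,0,0,0,0,0,255],
    [0,0,0,0,0,0,255],
    [0,0,0,0,0,0,255],
    [0,0,0,0,0,0,255],
    [0,0,0,0,0,0,255],
  ],
)

```text
time: 17.77
position: [0.4121, 0.0667, 0.151]
orientation: [[-0.994, -0.113, 0.001], [-0.113, 0.994, -0.0], [-0.001, -0.0, -1.0]]
wrist_force: [8.3, 0.4, -5.6]
grip_width: 0.0162
grip_force: 107.6
```

Emit:
move_arm(
  moves=[
    [0,0,0,0,0,0,255],
    [0,0,0,0,0,0,255],
    [0,0,0,0,0,0,255],
    [0,0,0,0,0,0,255],
    [0,0,0,0,0,0,255],
    [0,0,0,0,0,0,255],
    [0,0,0,0,0,0,255],
    [0,0,0,0,0,0,255],
  ],
)

```text
time: 18.77
position: [0.4121, 0.0668, 0.151]
orientation: [[-0.994, -0.112, 0.001], [-0.112, 0.994, 0.0], [-0.001, -0.0, -1.0]]
wrist_force: [7.0, 0.4, -6.2]
grip_width: 0.0165
grip_force: 107.6
```

Held for over 2 s at 7–8 N. Backing off and lifting out.

Emit:
move_arm(
  moves=[
    [-0.01,0,0,0,0,0,255],
    [-0.03,0,0,0,0,0,255],
    [-0.06,0,0,0,0,0,255],
    [-0.06,0,-0.1,0,0,0,255],
    [-0.06,0,-0.25,0,0,0,255],
    [-0.06,0,-0.34,0,0,0,255],
    [-0.06,0,-0.34,0,0,0,255],
  ],
)

```text
time: 19.65
position: [0.4306, 0.0688, 0.2545]
orientation: [[-0.994, -0.113, 0.003], [-0.113, 0.994, -0.0], [-0.003, -0.0, -1.0]]
wrist_force: [0.3, -0.1, -3.0]
grip_width: 0.0159
grip_force: 108.0
```

Emit:
move_arm(
  moves=[
    [0.03,-0.1,0,0,0,0,255],
    [0.03,-0.3,0,0,0,0,255],
    [0.03,-0.5,0,0,0,0,255],
    [0.03,-0.7,0,0,0,0,255],
    [0.03,-0.9,0,0,0,0,255],
    [0.03,-0.96,0,0,0,0,255],
    [0.03,-0.96,0,0,0,0,255],
  ],
)

```text
time: 20.52
position: [0.4529, -0.219, 0.2515]
orientation: [[-0.994, -0.111, -0.002], [-0.111, 0.994, 0.001], [0.002, 0.002, -1.0]]
wrist_force: [-0.3, 0.1, -2.6]
grip_width: 0.0161
grip_force: 108.3
```

```bash
python3 - <<'E'
from st import *
print(np.round(R,4).tolist())
im=read_camera('side');m=masks_of('side','rod')
print([(d['conf'],d['xy'],int(d['mask'].sum())) for d in m])
f=lambda xs,z=0:proj('side',[p+B@np.array([x,0,z+.019]) for x in xs])
print('pred bend,ball,tip',f([.155,-.082]).round(1).tolist(),f([.155],-.089).round(1).tolist())
M=m[0]['mask'];v,u=np.nonzero(M)
a,b=f([.15])[0],f([.05])[0]
xs=range(int(a[0])+3,int(b[0])-2,3);print('rod rows',[(x,round(v[u==x].mean(),1) if (u==x).any() else None, round(a[1]+(b[1]-a[1])*(x-a[0])/(b[0]-a[0]),1)) for x in xs])
print('extent',u.min(),u.max(),v.min(),v.max())
E
```

```text
20.525 [ 0.4529 -0.219   0.2515] tip in unit [-0.0075 -0.2886  0.1812] F unit [-0.29  0.12 -2.56] M [ 0.05  -0.021 -0.022] grip 0.016060340699656433
[[-0.9938, -0.1109, -0.0019], [-0.1109, 0.9938, 0.0013], [0.0017, 0.0015, -1.0]]
[(0.57, [297.3, 107.3], 286)]
pred bend,ball,tip [[250.6, 106.8], [328.9, 105.8]] [[251.4, 134.3]]
rod rows [(255, np.float64(107.5), np.float64(106.7)), (258, np.float64(108.0), np.float64(106.7)), (261, np.float64(108.0), np.float64(106.7)), (264, np.float64(107.5), np.float64(106.6)), (267, np.float64(107.5), np.float64(106.6)), (270, np.float64(107.5), np.float64(106.5)), (273, np.float64(107.5), np.float64(106.5)), (276, np.float64(108.0), np.float64(106.5)), (279, np.float64(108.5), np.float64(106.4)), (282, np.float64(108.0), np.float64(106.4))]
extent 249 330 103 119
```

The rod is still level in the hand, offset within 1 px. Laying it back.

Emit:
move_arm(
  moves=[
    [-0.086,0.002,0,0,0,0,255],
    [-0.086,0.002,0,0,0,0,255],
    [-0.086,0.002,0.15,0,0,0,255],
    [-0.086,0.002,0.3,0,0,0,255],
    [-0.086,0.002,0.42,0,0,0,255],
    [-0.086,0.002,0.48,0,0,0,255],
    [-0.086,0.002,0.515,0,0,0,255],
    [-0.086,0.002,0.515,0,0,0,255],
  ],
)

```text
time: 21.62
position: [0.4787, -0.2148, 0.0988]
orientation: [[-0.994, -0.113, 0.0], [-0.113, 0.994, -0.0], [-0.0, -0.0, -1.0]]
wrist_force: [-0.5, 0.2, -2.3]
grip_width: 0.016
grip_force: 108.4
```

Emit:
move_arm(
  moves=[
    [0,0,0.008,0,0,0,255],
    [0,0,0.016,0,0,0,255],
    [0,0,0.016,0,0,0,255],
  ],
)

```text
time: 22.0
position: [0.4786, -0.215, 0.0937]
orientation: [[-0.994, -0.112, 0.0], [-0.112, 0.994, -0.0], [-0.0, -0.0, -1.0]]
wrist_force: [-0.4, 0.8, -2.0]
grip_width: 0.0168
grip_force: 108.4
```

Emit:
move_arm(
  moves=[
    [0,-0.002,0.006,0,0,0.001,255],
    [0,-0.002,0.01,0,0,0.001,255],
    [0,-0.002,0.01,0,0,0.001,255],
  ],
)

```text
time: 22.38
position: [0.4787, -0.2158, 0.0907]
orientation: [[-0.994, -0.109, 0.0], [-0.109, 0.994, -0.0], [-0.0, -0.0, -1.0]]
wrist_force: [-0.6, -1.0, -2.2]
grip_width: 0.0161
grip_force: 108.7
```

Emit:
move_arm(
  moves=[
    [0,0,0.004,0,0,0,255],
    [0,0,0.004,0,0,0,255],
  ],
)

```text
time: 22.62
position: [0.479, -0.2161, 0.0899]
orientation: [[-0.994, -0.109, 0.001], [-0.109, 0.994, -0.001], [-0.001, -0.001, -1.0]]
wrist_force: [1.1, -4.2, 3.5]
grip_width: 0.016
grip_force: 109.4
```

Emit:
move_arm(
  moves=[
    [0,-0.004,0.002,0,0,0,255],
    [0,-0.004,0.002,0,0,0,255],
  ],
)

```text
time: 22.88
position: [0.479, -0.2171, 0.089]
orientation: [[-0.994, -0.109, 0.001], [-0.109, 0.994, -0.001], [-0.001, -0.001, -1.0]]
wrist_force: [2.3, -5.2, 2.9]
grip_width: 0.0164
grip_force: 109.2
```

Emit:
move_arm(
  moves=[
    [0,0,0,0,0,0,215],
    [0,0,0,0,0,0,190],
    [0,0,0,0,0,0,150],
    [0,0,0,0,0,0,100],
    [0,0,0,0,0,0,0],
    [0,0,0,0,0,0,0],
    [0,0,0,0,0,0,0],
    [0,0,0,0,0,0,0],
  ],
  grip_force=20,
)

```text
time: 23.88
position: [0.4788, -0.2167, 0.0888]
orientation: [[-0.994, -0.109, -0.0], [-0.109, 0.994, -0.0], [0.0, -0.0, -1.0]]
wrist_force: [0.0, 0.2, 1.3]
grip_width: 0.0852
grip_force: 0.0
```

Emit:
move_arm(
  moves=[
    [0,0,-0.1,0,0,0,0],
    [0,0,-0.3,0,0,0,0],
    [0,0,-0.48,0,0,0,0],
    [0,0,-0.48,0,0,0,0],
    [0,0,-0.48,0,0,0,0],
  ],
)

```text
time: 24.5
position: [0.4786, -0.2166, 0.2323]
orientation: [[-0.994, -0.109, -0.0], [-0.109, 0.994, 0.0], [0.0, 0.0, -1.0]]
wrist_force: [0.8, 0.3, -0.4]
grip_width: 0.0853
grip_force: 0.0
```

```bash
python3 - <<'E'
from st import *
d=cv2.imread('pics/w1.png');im=read_camera('wrist');s=read_camera('side');s0=cv2.imread('pics/side0.png')
for c,k in (('wrist',im),('side',s)):
    for a in proj(c,T(pr,[[x,0,.105] for x in (.155,.1,-.082)]+[[x,y,.117] for x in (.04,-.04) for y in (.009,-.009)])):
        if c=='wrist': cv2.circle(k,tuple(int(round(v)) for v in a),1,(0,255,0),-1)
crop=lambda z:cv2.resize(z[120:200,220:360],(560,320))[:, :400]
cv2.imwrite('pics/end.png',np.hstack([cv2.resize(im[60:330,160:360],(400,540)),np.vstack([crop(s0)[:270],crop(s)[:270]])]))
E
```

```text
24.5 [ 0.4786 -0.2166  0.2323] tip in unit [ 0.0184 -0.2894  0.1623] F unit [ 0.78  0.21 -0.4 ] M [-0.023 -0.008 -0.02 ] grip 0.08527749300982723
```

View pics/end.png

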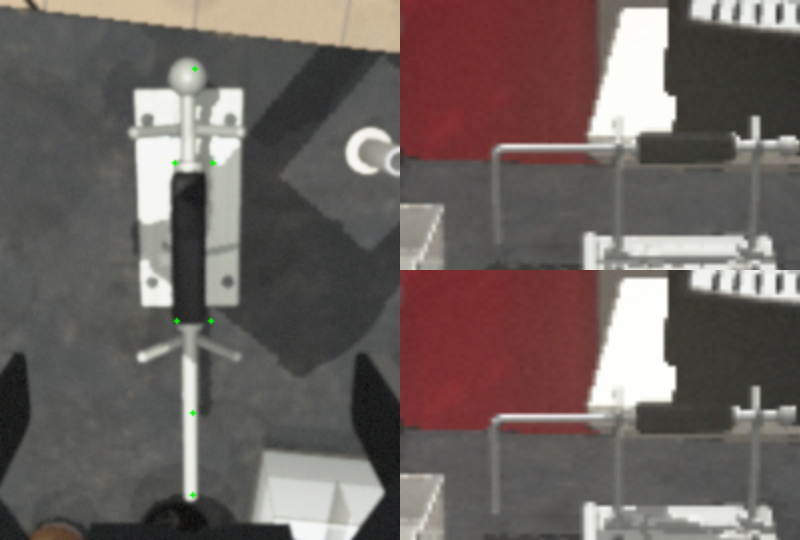

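The rod lies in both forks as at the start: handle at (188,247) between the fork wires, leg vertical, side view unchanged. Handing in.

```bash
python3 -c "
from bench import *
print(sign_off())"
```

```text
the job is handed in; nothing more can be done
None
```

The job is handed in: I drew the lever past its catch to the stop and held it there for over two seconds at about 7–8 N. The rod is back in both forks as it lay, and the hand is clear; `sign_off()` returned no verdict.

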